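# Cap the two broad markers

### The job

The three markers in the wooden stand have their caps only half on. Press the caps of the two broad markers fully home so that they do not dry out, and leave the slim marker's cap standing proud as it is, because it is needed next.

Things in the scene. Friction and masses are not known exactly. Their poses are not given: they have to be found in the camera images.
- broad_a_top (a point): One broad marker's cap: black, round, 26 mm across, 38 mm long, on a grey barrel. Point: centre of its flat top, z up. Starts proud, its top 120 to 126 mm above the bench, pale neck showing. It slides straight down (friction fit, about 7 N, stays wherever it is left) until it is home: its rim stops on the barrel's shoulder, top at 110 mm.
- broad_b_top (a point): The other broad marker's cap: black, round, 26 mm across, 38 mm long, on a grey barrel. Point: centre of its flat top, z up. Starts proud, its top 120 to 126 mm above the bench, pale neck showing. It slides straight down (friction fit, about 7 N, stays wherever it is left) until it is home: its rim stops on the barrel's shoulder, top at 110 mm.
- slim_top (a point): The slim marker's cap: black, round, only 13 mm across, 38 mm long, on a thin barrel. Point: centre of its flat top, z up. Starts proud, top 120 to 126 mm above the bench, where it is to stay. Slides as tightly as the broad caps; home would be 110 mm.
- stand: Wooden stand fixed to the bench, 206 (its x) x 62 x 34 mm; origin: centre of its underside. The three upright markers stand in a row on its x axis, at x = -66, 0 and 66 mm; which is where varies. Its x axis points within 26 degrees of straight ahead of the robot. The press jig lever left of it and the pile right of it are taller: come across with the fingertips 300 mm up.

How it is judged (in metres and radians):
At the end, for the whole second after the job is handed in: Both broad caps are home (top within 3 mm of 110 mm above the bench) and the slim cap is within 4 mm of where it started (height (world z) of each of broad_a_top, broad_b_top below 0.113 m and distance of slim_top from where it was at the start of the episode below 0.004 m); the robot touches nothing.
It fails at once if the slim marker's cap is shifted by more than 4 mm (distance of slim_top from where it was at the start of the episode above 0.004 m).
It also fails if it takes over 48 s, if anything falls off the work surface, if the arm or the gripper's body presses on something with over 40 N, if the wrist force passes 120 N, or if a joint passes its speed limit or range.

### The arm

A 6-joint arm with a two-finger parallel gripper is mounted at the origin on a cart in front of the work surface, level with it; the furniture and walls round the work are solid. World frame = base frame: x ahead of the robot, y to its left, z up, the work surface at z = 0. Lengths are in m, angles in degrees, forces in N, time in s.
With the tool pointing down it reaches from about 0.4 to 0.825 m from the base axis. Payload 7 kg.
Tool frame: the origin (TCP) lies at the centre of the arm's flange, where the gripper is bolted on; the fingertips stand 178 mm ahead of it and the grasp point (between the pads) lies 159 mm ahead of it (tip_reach is the distance from the TCP to the fingertips, in m); z points along the fingers, y is the line along which they close (so a half turn about z gives the same grasp; the last joint's range is limited). The gripper opens to 88 mm and grips with 3 to 60 N. Pads are 19 mm wide; open, the fingers measure 130 mm over their backs; the gripper's body (78 mm by 193 mm) begins 47 mm behind the grasp point.
Start: joints at [80.621, 20.546, 0.682, 0, -70.136, -16.507], TCP at [0.295, 0.607, 0.405] pointing down, gripper open.
Joint ranges: [-176.03, 176.03], [-82.01, 121.73], [-58.28, 71.71], [-173.87, 95.51], [-174.79, -0.11], [-173.66, 173.66]. Speed limits (degrees/s): [136.94, 136.94, 172.46, 180, 180, 180].

### API

Orientations are given as [roll, pitch, yaw] about the fixed x, y, z axes, in that order (R = Rz(yaw) Ry(pitch) Rx(roll)).
In Python, from plant import * gives the robot as it stands.
- The arm moves only by the shell command python3 -m handwheel 'ROWS'. ROWS is JSON, a list of rows, each a list of 7 numbers: the opening, from -1 (shut) to 1 (fully open), then the shift along the tool's x, y, z as a fraction of full scale, then the turn, a rotation vector about the tool's x, y, z as a fraction of full scale. A call has 1 to 5 rows; each row shifts and turns the commanded pose from where the row before left it, along the tool's axes as they then stand; what a row does not reach is not made up. Full scale, the value 1, is 0.025 m for a shift and 6 degrees for a turn. A row lasts 1/8 s, in which the tool goes at most 62.5 mm and 10.7 degrees, less where a joint would pass 70% of its speed; a pose out of reach is approached as far as the arm can. A call with a number of a shift or a turn outside -1 to 1 is refused whole. A call with a gripper value outside its range is refused whole. The fingers move at their own pace and stop on an object; the grip force is fixed at half the most. Time passes only in rows, so rows that do not move let the fingers close. It gives the time, the measured TCP pose, the force, the opening and the grip force at its end, in the units of the state.
- get_obs(): the state, without advancing time (a new reading comes with each control period).
- snapshot(name): name is "scene" or "top"; returns a dict with "color" (400x640x3 uint8, red, green, blue), "fx", "fy", "cx", "cy" (pixels), "R" (3x3) and "t" (3): a world point X has camera coordinates R X + t. Camera axes: x right, y down, z forward; pixel columns grow to the right and rows downward; lengths in m; the calibration is good to about 2 mm. A picture is of the moment at which its call begins. There is no depth.
- close_job(): hands the job in; it is judged then, once.
The state is a dict: "clock": time; "joint_pos": joint angles; "qvel": joint speeds; "tau": joint torques, N m; "tool_pos": TCP position; "orientation": TCP orientation; "force": force on the tool from outside, world axes, zero at the start; "moment": the same for the moment, N m; "opening": finger opening in m; "gripper_force": force on a finger pad.
Only numpy, scipy, OpenCV 4.12 (cv2) and the standard library are available. Lean on these libraries where they do the work, as an engineer would, in place of code of your own. Each camera call takes 0.05 s, during which the arm holds its last target. There are 200 camera calls.

## Working session

There is one attempt and no reset: what is moved stays moved. The work goes in short steps, Python scripts to look and compute and a shell command to move; the robot and the scene stay as the last step left them, time stands still between calls to the robot, and variables do not carry over. Pictures are saved under pics/ and viewed, at most 10 in all, crops included, and the job is handed in when it is done.

```bash
mkdir -p pics; python3 - <<'E'
from plant import *
import cv2,numpy as np
for n in("scene","top"):
    s=snapshot(n); cv2.imwrite(f"pics/{n}0.png",s["color"][:,:,::-1]); print(n,s["fx"],s["cx"],s["cy"],np.round(s["R"],4).tolist(),np.round(s["t"],4).tolist())
o=get_obs();print(o)
E
```

```text
scene 475.93352845381486 314.90641586751195 198.27457012175492 [[-0.7717, -0.6358, -0.0145], [-0.4727, 0.5887, -0.6557], [0.4254, -0.4992, -0.7548]] [0.2115, 0.5016, 0.5653]
top 382.0589041913882 316.3300830315847 204.67482296677917 [[-0.0214, -0.9996, 0.0175], [-0.9896, 0.0187, -0.1425], [0.1421, -0.0203, -0.9896]] [-0.2935, 0.5417, 0.8797]
{'clock': 0.1, 'joint_pos': array([ 8.06208221e+01,  2.05874270e+01,  6.38610090e-01, -1.68074617e-02,
       -7.01344822e+01, -1.65078686e+01]), 'qvel': array([-0.00351647, -0.10245759,  0.08172437,  0.13364464, -0.18337238,
       -0.13150533]), 'tau': array([-9.89323671e-04, -5.84162378e+01,  2.93752509e+01,  7.01550186e+00,
        1.01575954e-02, -6.23212850e-05]), 'tool_pos': array([0.29462424, 0.60711961, 0.40381487]), 'orientation': array([ 1.79915644e+02, -8.52165761e-03, -2.58927631e+01]), 'force': array([-0.15038626,  0.28654869,  0.16950457]), 'moment': array([ 0.01428694, -0.04084884, -0.01206923]), 'gripper_force': 0.0, 'opening': 0.08770255581469669}
```

View pics/scene0.png

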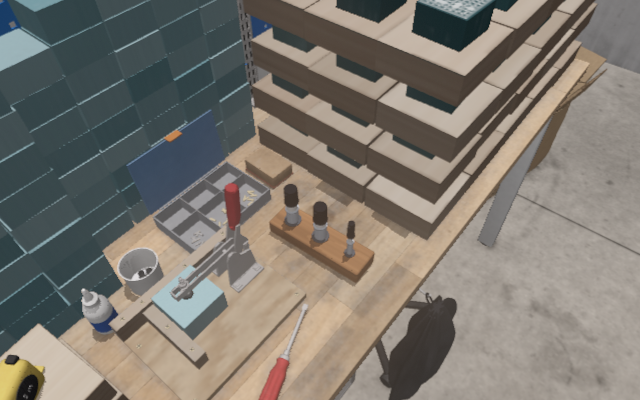

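View pics/top0.png

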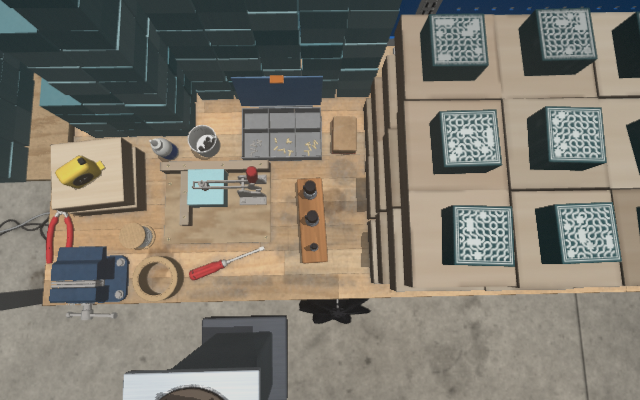

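The scene view shows caps at about (291,189), (320,207) and the slim one at (351,226). The top view has them at (310,185), (312,215) and slim at (314,246), so slim is the one nearest the robot. Next I'll triangulate and look closer.

```bash
cat > h.py <<'E'
from plant import *
import cv2,numpy as np
def ray(s,u,v):
    R=np.array(s["R"]);t=np.array(s["t"])
    d=R.T@np.array([(u-s["cx"])/s["fx"],(v-s["cy"])/s["fy"],1]);return -R.T@t,d
def atz(s,u,v,z):
    c,d=ray(s,u,v);return c+d*(z-c[2])/d[2]
def proj(s,X):
    p=np.array(s["R"])@X+s["t"];return s["fx"]*p[0]/p[2]+s["cx"],s["fy"]*p[1]/p[2]+s["cy"]
E
python3 - <<'E'
from h import *
T=snapshot("top");S=snapshot("scene")
print("cam",atz(T,0,0,5)*0+ray(T,0,0)[0],ray(S,0,0)[0])
for a,b in(((310,185),(291,187)),((312,215),(320,205)),((314,246),(351,224))):
    print(atz(T,*a,.123).round(4),atz(S,*b,.123).round(4))
# stand top outline corners
for p in((298,179),(324,179),(300,262),(327,262)): print(atz(T,*p,.034).round(3))
a=cv2.resize(T["color"][165:275,270:350],None,fx=5,fy=5,interpolation=2)
b=cv2.resize(S["color"][170:280,260:380],None,fx=3,fy=5,interpolation=2)
b=cv2.resize(S["color"][170:280,265:380],None,fx=3.4,fy=5,interpolation=2)
cv2.imwrite("pics/c.png",np.hstack([a,b])[:,:,::-1])
E
```

```text
cam [ 0.40475965 -0.28561161  0.95295517] [0.15980418 0.12143176 0.75870431]
[ 0.5682 -0.2896  0.123 ] [ 0.569  -0.2928  0.123 ]
[ 0.5013 -0.2927  0.123 ] [ 0.5013 -0.2925  0.123 ]
[ 0.4339 -0.2957  0.123 ] [ 0.434  -0.2927  0.123 ]
[ 0.601 -0.261  0.034]
[ 0.6   -0.325  0.034]
[ 0.4   -0.263  0.034]
[ 0.398 -0.327  0.034]
```

View pics/c.png

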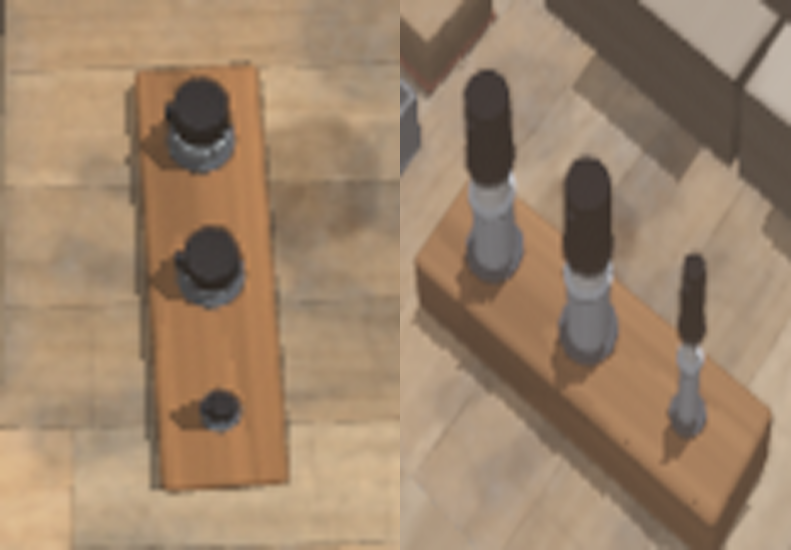

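Cap tops: broad ones at about (0.567,-0.291) and (0.500,-0.293), slim at (0.434,-0.295). The 66 mm spacing matches the stand. Plan: raise, turn to yaw 0, traverse at x≈0.40, then turn to yaw -90 so the gripper body lies along the row.

```bash
python3 -m handwheel '[[-1,0,0,-1,0,0,0],[-1,0,0,-1,0,0,0],[-1,0,0,-1,0,0,0],[-1,0,0,-0.2,0,0,-1],[-1,0,0,0,0,0,-1]]'
python3 -m handwheel '[[-1,0,0,0,0,0,-1],[-1,0,0,0,0,0,-1],[-1,0,0,0,0,0,-0.3],[-1,0.4,1,0,0,0,0],[-1,0.4,1,0,0,0,0]]'
python3 -m handwheel '[[-1,0.4,1,0,0,0,0],[-1,0.4,1,0,0,0,0],[-1,0.4,1,0,0,0,0],[-1,0.4,1,0,0,0,0],[-1,0.4,1,0,0,0,0]]'
```

```text
clock: 0.82
tool_pos: [0.2947, 0.6072, 0.4853]
orientation: [-179.9, 0.0, -13.7]
force: [-0.5, 0.1, 0.5]
opening: 0.0434
gripper_force: 0.0
clock: 1.45
tool_pos: [0.3146, 0.5568, 0.4842]
orientation: [180.0, 0.0, -0.1]
force: [0.7, -0.5, -0.2]
opening: 0.0007
gripper_force: 0.0
clock: 2.08
tool_pos: [0.3651, 0.4304, 0.4848]
orientation: [-180.0, -0.0, -0.1]
force: [0.3, 0.2, 0.4]
opening: 0.0001
gripper_force: 0.0
```

```bash
python3 -m handwheel '[[-1,0.4,1,0,0,0,0],[-1,0.4,1,0,0,0,0],[-1,0.4,1,0,0,0,0],[-1,0.4,1,0,0,0,0],[-1,0.4,1,0,0,0,0]]' | sed -n 2,4p
python3 -m handwheel '[[-1,0,1,0,0,0,0],[-1,0,1,0,0,0,0],[-1,0,1,0,0,0,0],[-1,0,1,0,0,0,0],[-1,0,1,0,0,0,0]]'| sed -n 2,4p
python3 -m handwheel '[[-1,0,1,0,0,0,0],[-1,0,1,0,0,0,0],[-1,0,1,0,0,0,0],[-1,0,1,0,0,0,0],[-1,0,1,0,0,0,0]]'| sed -n 2,4p
python3 -m handwheel '[[-1,0,1,0,0,0,0],[-1,0,1,0,0,0,0],[-1,0,1,0,0,0,0],[-1,0,1,0,0,0,0],[-1,0,1,0,0,0,0]]'| sed -n 2,4p
```

```text
tool_pos: [0.4148, 0.3054, 0.4847]
orientation: [-180.0, -0.0, -0.1]
force: [-0.4, -0.3, 0.5]
tool_pos: [0.4138, 0.1804, 0.4848]
orientation: [-180.0, -0.0, -0.1]
force: [0.3, 0.0, 0.5]
tool_pos: [0.4134, 0.0555, 0.4848]
orientation: [-180.0, -0.0, -0.1]
force: [1.0, 0.4, -0.4]
tool_pos: [0.413, -0.0693, 0.4848]
orientation: [-180.0, -0.0, -0.1]
force: [0.6, 0.2, 0.7]
```

```bash
for i in 1; do python3 -m handwheel '[[-1,0,0,0,0,0,1],[-1,0,0,0,0,0,1],[-1,0,0,0,0,0,1],[-1,0,0,0,0,0,1],[-1,0,0,0,0,0,1]]'| sed -n 2,3p; done
python3 -m handwheel '[[-1,0,0,0,0,0,1],[-1,0,0,0,0,0,1],[-1,0,0,0,0,0,1],[-1,0,0,0,0,0,1],[-1,0,0,0,0,0,1]]'| sed -n 2,3p
python3 -m handwheel '[[-1,0,0,0,0,0,1],[-1,0,0,0,0,0,1],[-1,0,0,0,0,0,1],[-1,0,0,0,0,0,1],[-1,0,0,0,0,0,1]]'| sed -n 2,3p
python3 -m handwheel '[[-1,1,-0.4,0,0,0,0],[-1,1,-0.4,0,0,0,0],[-1,1,-0.4,0,0,0,0],[-1,1,-0.4,0,0,0,0],[-1,1,-0.4,0,0,0,0]]'| sed -n 2,4p
python3 -m handwheel '[[-1,1,-0.4,0,0,0,0],[-1,1,-0.4,0,0,0,0],[-1,1,-0.4,0,0,0,0],[-1,0.9,-0.3,0,0,0,0],[-1,0,0,0,0,0,0]]'
python3 - <<'E'
from h import *
for n in("scene","top"):
    s=snapshot(n); cv2.imwrite(f"pics/{n}1.png",s["color"][:,:,::-1])
    print(proj(s,get_obs()["tool_pos"]-[0,0,.178]))
E
```

```text
tool_pos: [0.4131, -0.0686, 0.4847]
orientation: [-180.0, -0.0, -30.3]
tool_pos: [0.4131, -0.0685, 0.4847]
orientation: [-180.0, -0.0, -60.3]
tool_pos: [0.4131, -0.0685, 0.4847]
orientation: [-180.0, 0.0, -90.3]
tool_pos: [0.4631, -0.1944, 0.4847]
orientation: [-180.0, 0.0, -90.1]
force: [0.2, 0.5, -1.1]
clock: 7.7
tool_pos: [0.5005, -0.2921, 0.484]
orientation: [179.9, 0.0, -90.2]
force: [-0.8, 0.5, -0.3]
opening: 0.0005
gripper_force: 0.0
(np.float64(319.1735208221892), np.float64(124.58266361191119))
(np.float64(311.5975389984475), np.float64(203.2389720563454))
```

View pics/scene1.png

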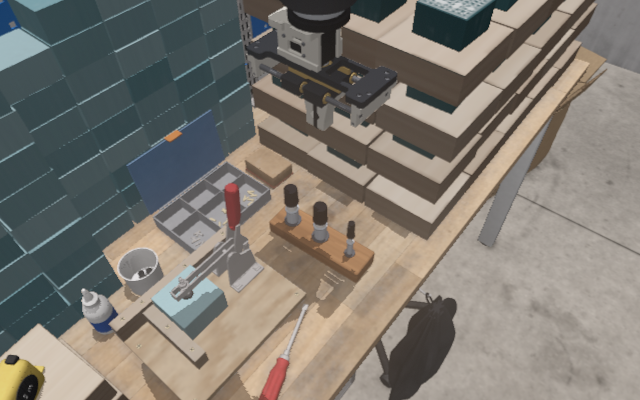

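The fingertips appear at (319,126), as projected (319,125), directly over the middle broad cap. Descending now.

```bash
python3 -m handwheel '[[-1,0,0,1,0,0,0],[-1,0,0,1,0,0,0],[-1,0,0,1,0,0,0],[-1,0,0,1,0,0,0],[-1,0,0,1,0,0,0]]'| sed -n 2,4p
python3 -m handwheel '[[-1,0,0,0.8,0,0,0],[-1,0,0,0.8,0,0,0],[-1,0,0,0.2,0,0,0],[-1,0,0,0,0,0,0]]'| sed -n 2,4p
python3 - <<'E'
from h import *
s=snapshot("scene"); cv2.imwrite("pics/s2.png",cv2.resize(s["color"][130:280,230:430],None,fx=4,fy=4,interpolation=2)[:,:,::-1])
E
```

```text
tool_pos: [0.5004, -0.2898, 0.3595]
orientation: [-179.9, -0.0, -90.0]
force: [0.8, 1.3, -0.1]
tool_pos: [0.5008, -0.2903, 0.3152]
orientation: [-180.0, -0.0, -90.0]
force: [0.2, -0.3, 0.6]
```

View pics/s2.png

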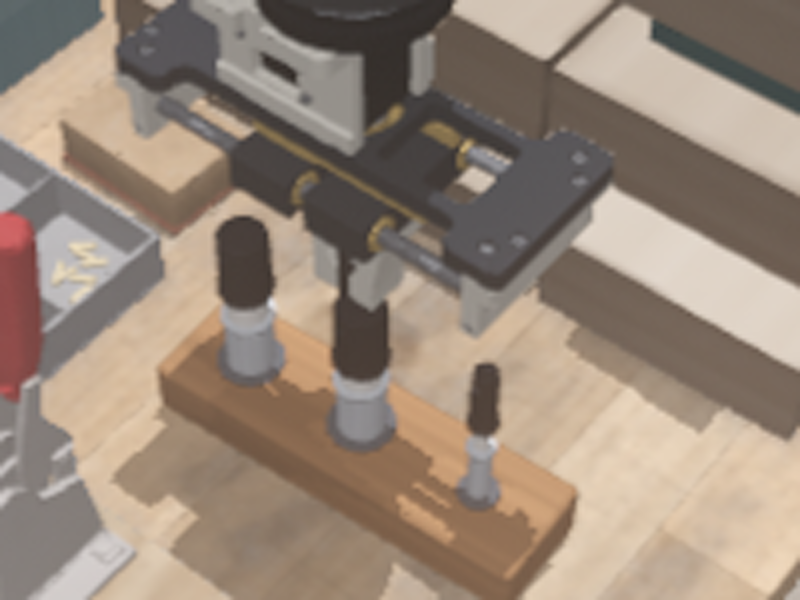

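```bash
python3 - <<'E'
from h import *
s=snapshot("scene")
for X in([.404,-.29,.203],[.404,-.25,.203],[.404,-.33,.203],[.404,-.29,.137],[.5,-.29,.137],[.434,-.294,.123],[.404,-.28,.16]):
    u,v=proj(s,np.array(X));print(X,round((u-230)*4),round((v-130)*4))
E
```

```text
[0.404, -0.29, 0.203] 552 291
[0.404, -0.25, 0.203] 489 355
[0.404, -0.33, 0.203] 611 230
[0.404, -0.29, 0.137] 540 395
[0.5, -0.29, 0.137] 358 284
[0.434, -0.294, 0.123] 486 374
[0.404, -0.28, 0.16] 530 376
```

The bracket's lower edge, (475,330) to (590,220) in the crop, matches z≈0.20, so the gripper clears the slim cap by 50 mm at full press. The closed tips at about (358,290) are over the middle broad cap. Pressing.

```bash
python3 -m handwheel '[[-1,0,0,0.2,0,0,0],[-1,0,0,0.2,0,0,0],[-1,0,0,0.2,0,0,0],[-1,0,0,0,0,0,0]]'| sed -n 2,4p
python3 -m handwheel '[[-1,0,0,0.15,0,0,0],[-1,0,0,0.15,0,0,0],[-1,0,0,0.1,0,0,0],[-1,0,0,0,0,0,0]]'| sed -n 2,4p
```

```text
tool_pos: [0.5008, -0.2906, 0.2992]
orientation: [180.0, 0.0, -90.1]
force: [-0.4, -0.9, 0.1]
tool_pos: [0.5009, -0.2906, 0.29]
orientation: [-180.0, -0.0, -90.1]
force: [-1.3, 0.3, 6.0]
```

```bash
python3 -m handwheel '[[-1,0,0,0.06,0,0,0],[-1,0,0,0.04,0,0,0],[-1,0,0,0,0,0,0]]'| sed -n 2,4p
python3 -m handwheel '[[-1,0,0,0.04,0,0,0],[-1,0,0,0,0,0,0]]'| sed -n 2,4p
```

```text
tool_pos: [0.5009, -0.2906, 0.2883]
orientation: [-180.0, -0.0, -90.1]
force: [-2.6, 2.4, 10.6]
tool_pos: [0.5009, -0.2906, 0.2883]
orientation: [-179.9, -0.1, -90.0]
force: [-5.9, 4.2, 18.2]
```

The cap is home: tip at 0.1103 m, force rising without motion. Lifting and moving to the far cap.

```bash
python3 -m handwheel '[[-1,0,0,-1,0,0,0],[-1,0,0,-0.5,0,0,0],[-1,0,-0.9,0,0,0,0],[-1,0,-0.9,0,0,0,0],[-1,0,-0.85,0,0,0,0]]'| sed -n 2,4p
python3 -m handwheel '[[-1,0,0,0.5,0,0,0],[-1,0,0,0.2,0,0,0],[-1,0,0,0.2,0,0,0],[-1,0,0,0,0,0,0]]'| sed -n 2,4p
python3 - <<'E'
from h import *
s=snapshot("scene"); cv2.imwrite("pics/s3.png",cv2.resize(s["color"][130:280,230:430],None,fx=4,fy=4,interpolation=2)[:,:,::-1])
E
```

```text
tool_pos: [0.5677, -0.2906, 0.3233]
orientation: [180.0, 0.0, -90.1]
force: [-0.2, -0.9, 0.2]
tool_pos: [0.5665, -0.2906, 0.301]
orientation: [180.0, 0.0, -90.1]
force: [-0.2, -0.2, -0.6]
```

View pics/s3.png

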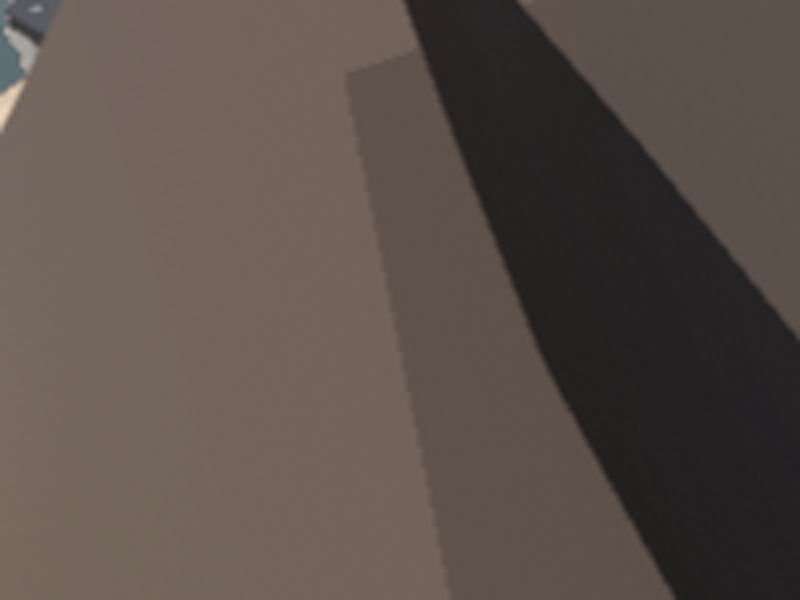

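Something large now fills the scene camera's view, so the caps aren't visible in it. I'll check both cameras before moving.

```bash
python3 - <<'E'
from h import *
a=snapshot("scene")["color"];b=snapshot("top")["color"]
cv2.imwrite("pics/s4.png",np.vstack([cv2.resize(a,(480,300)),cv2.resize(b,(480,300))])[:,:,::-1]); print(get_obs()["clock"])
E
```

```text
11.925
```

View pics/s4.png

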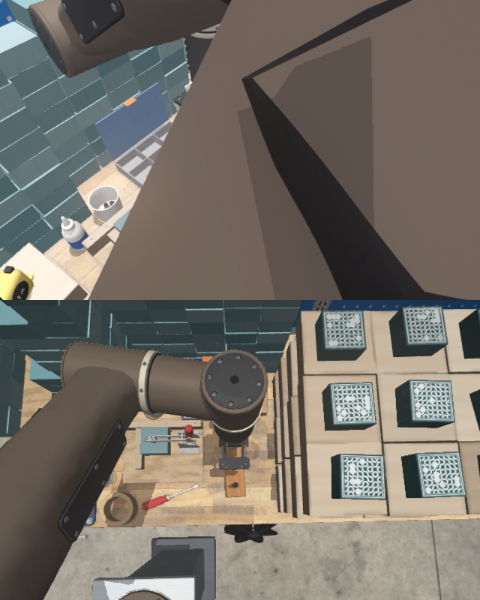

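The obstruction is the robot's own arm, its elbow out to the left. The tool is where it should be over the far cap, and the slim cap is still visible in the top view at about (235,485). I'll check the joints.

```bash
python3 - <<'E'
from h import *
o=get_obs();print(o["joint_pos"].round(1),o["qvel"].round(1),o["tau"].round(1),o["force"].round(1),o["tool_pos"].round(4))
E
```

```text
[ -9.6  21.6 -12.    0.  -56.3   9.5] [ 0.1  0.1  0.2  0.  -0.2 -0. ] [  0.  -56.2  25.9   6.2   0.    0. ] [ 0.8 -0.4 -0.8] [ 0.5669 -0.2908  0.3014]
```

The joints and torques are normal, with no contact. Pressing.

```bash
python3 -m handwheel '[[-1,0,0,0.15,0,0,0],[-1,0,0,0.15,0,0,0],[-1,0,0,0.1,0,0,0],[-1,0,0,0.08,0,0,0],[-1,0,0,0,0,0,0]]'| sed -n 2,4p
python3 -m handwheel '[[-1,0,0,0.04,0,0,0],[-1,0,0,0.04,0,0,0],[-1,0,0,0,0,0,0]]'| sed -n 2,4p
```

```text
tool_pos: [0.5672, -0.2908, 0.2898]
orientation: [-180.0, -0.0, -90.1]
force: [-0.5, 0.7, 5.1]
tool_pos: [0.5672, -0.2908, 0.2884]
orientation: [-179.9, -0.0, -90.1]
force: [-2.1, 1.4, 8.3]
```

```bash
python3 -m handwheel '[[-1,0,0,0.05,0,0,0],[-1,0,0,0,0,0,0]]'| sed -n 2,4p
python3 -m handwheel '[[-1,0,0,-0.5,0,0,0],[-1,0,0,-1,0,0,0],[-1,0,0,-1,0,0,0],[-1,0,0,-1,0,0,0],[-1,0,0,-1,0,0,0]]'| sed -n 2,4p
python3 -m handwheel '[[-1,0,0,-1,0,0,0],[-1,0,0,-1,0,0,0],[-1,0,0,-1,0,0,0],[-1,0,0,0,0,0,0]]'| sed -n 2,4p
python3 -m handwheel '[[-1,-1,0,0,0,0,0],[-1,-1,0,0,0,0,0],[-1,-1,0,0,0,0,0],[-1,-1,0,0,0,0,0],[-1,-1,0,0,0,0,0]]'| sed -n 2,4p
python3 -m handwheel '[[-1,-1,0.5,0,0,0,0],[-1,-1,0.5,0,0,0,0],[-1,-1,0.5,0,0,0,0],[-1,-1,0.5,0,0,0,0],[-1,0,0,0,0,0,0]]'| sed -n 1,4p
python3 - <<'E'
from h import *
a=snapshot("scene")["color"];b=snapshot("top")["color"]
cv2.imwrite("pics/s5.png",np.hstack([cv2.resize(a[170:280,265:380],(400,480)),cv2.resize(b[165:275,250:350],(400,480))])[:,:,::-1])
E
```

```text
tool_pos: [0.5672, -0.2908, 0.2883]
orientation: [-179.9, -0.1, -90.0]
force: [-5.1, 3.8, 16.5]
tool_pos: [0.5671, -0.2907, 0.3993]
orientation: [-180.0, 0.0, -90.1]
force: [0.1, 0.2, 0.1]
tool_pos: [0.5673, -0.2909, 0.4759]
orientation: [-179.8, -0.1, -90.1]
force: [0.0, 0.3, -0.4]
tool_pos: [0.5671, -0.1648, 0.4726]
orientation: [179.9, 0.0, -90.1]
force: [0.4, -0.4, -0.4]
clock: 15.55
tool_pos: [0.5166, -0.0645, 0.4732]
orientation: [180.0, 0.0, -90.0]
force: [-0.9, -0.4, 0.3]
```

View pics/s5.png

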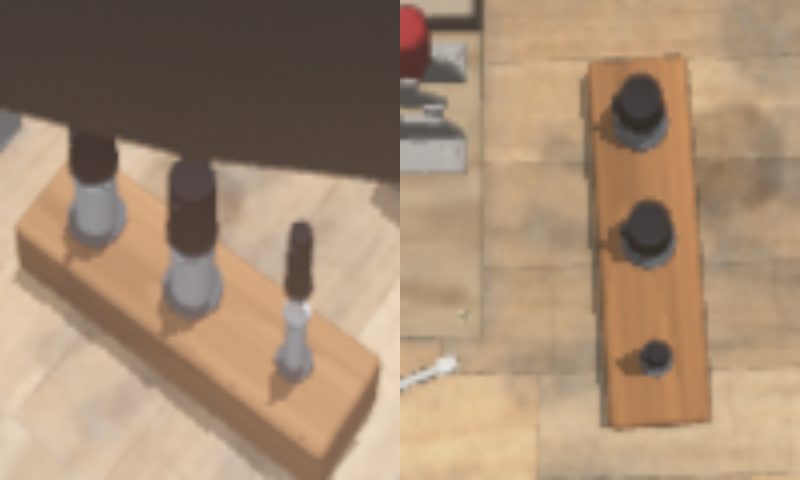

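Both broad caps now sit on their shoulders with no pale neck showing at about (92,180) and (192,248). The slim cap still stands proud at (298,260), its pale neck visible, and the arm is clear.

```bash
python3 -c "
from plant import *
print(close_job())"
```

```text
the job is handed in; nothing more can be done
None
```

Both broad caps are pressed home (tops at about 110 mm by fingertip height), the slim marker's cap was left standing proud and untouched, and the job was handed in with the arm clear at about 16 s.

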